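# Latch the dabba into its tray lane

## Robot

A 6-joint arm with a two-finger parallel gripper is mounted at the origin on the work surface. World frame = base frame: x ahead of the robot, y to its left, z up, the work surface at z = 0. Lengths are in mm, angles in degrees, forces in N, time in s.
With the tool pointing down it reaches from about 350 to 850 mm from the base axis. Payload 8.1 kg.
Tool frame: the origin (TCP) lies midway between the tips of the shut fingers; the grasp point (between the pads) lies 19 mm behind it; z points along the fingers, y is the line along which they close (so a half turn about z gives the same grasp; the last joint's range is limited). The gripper opens to 85 mm and grips with 20 to 120 N. Pads are 22 mm wide; open, the fingers measure 114 mm over their backs; the gripper's body (76 mm by 85 mm) begins 54 mm behind the grasp point. The pads swing forward as they close: fully open they stand 13 mm farther back than shut.
Start: joints at [68.789, 7.471, 85.268, -0, 87.261, -4.893], TCP at [168.557, 575.842, 203.692] pointing down, gripper open.
Joint ranges: [-169.43, 169.43], [-51.17, 129.36], [1.28, 143.12], [-76.62, 256.62], [0, 156.53], [-152.29, 152.29]. Speed limits (degrees/s): [136.94, 136.94, 159.86, 180, 180, 180].

## Interface

Orientations are given as [roll, pitch, yaw] about the fixed x, y, z axes, in that order (R = Rz(yaw) Ry(pitch) Rx(roll)).
In Python, from bench import r gives the robot as it stands.
- The arm moves only by the tool step_arm, never from a script. Its arguments are lists of equal length, an entry for each row: "delta_pos": the shift along the world's x, y, z in units of 200 mm (1.0 is 200 mm), a list of three; "spin": the turn about the world's z in units of 180 degrees (1.0 is 180 degrees). In form: {"delta_pos": [[dx, dy, dz], ...], "spin": [spin, ...]}. A call has 1 to 8 rows; each row shifts and turns the commanded pose from where the row before left it; what a row does not reach is not made up. A row lasts 1/8 s, in which the tool goes at most 62.5 mm and 10.7 degrees, less where a joint would pass 70% of its speed; a pose out of reach is approached as far as the arm can. A call with a number of a shift or a turn outside -1 to 1 is refused whole. A call with a gripper value outside its range is refused whole. "gripper" is the opening, from -1 (shut) to 1 (fully open), set as the call begins (left out, the last holds). The fingers move at their own pace and stop on an object; "squeeze" is the grip in N (left out, the last holds). Time passes only in rows, so rows that do not move let the fingers close. It gives the time, the measured TCP pose, the force, the opening and the grip force at its end, in the units of the state.
- r.sense(): the state, without advancing time (a new reading comes with each control period).
- r.snapshot(name): name is "side" or "top" or "wrist"; returns a dict with "pixels" (480x640x3 uint8, blue, green, red), "fx", "fy", "cx", "cy" (pixels), "camera_from_world" (4x4, takes a point from world to camera coordinates). Camera axes: x right, y up, looking along -z (the intrinsics and any distortion apply to the point x, -y, -z); pixel columns grow to the right and rows downward; lengths in mm; the calibration is good to about 2 mm. A picture is of the moment at which its call begins. There is no depth.
- r.hand_in(): hands the job in; it is judged then, once.
The state is a dict: "time": time; "joint_pos": joint angles; "qd": joint speeds; "joint_efforts": joint torques, N m; "tool_pos": TCP position; "tcp_rot": TCP orientation; "ft_force": force on the tool from outside, world axes, zero at the start; "wrist_torque": the same for the moment, N m; "finger_gap": finger opening in mm; "grip_force": force on a finger pad.
Only numpy, scipy, OpenCV 4.12 (cv2) and the standard library are available. Lean on these libraries where they do the work, as an engineer would, in place of code of your own. Each camera call takes 0.05 s, during which the arm holds its last target. There are 200 camera calls.

## Task

Pick up the rectangular steel dabba by its black grip, stand it in the open mouth of the empty lane of the wooden tray, and slide it along the lane so that its own front edge lifts the hinged steel catch, until the catch has dropped fully behind it. Then check the catch: draw the dabba back against it with a steady gentle tug of about 6 N for a second, and let go, leaving the dabba upright and latched against the catch. Do not touch the catch with the gripper, never push or pull the dabba in the lane with more than 15 N, and leave the other things alone.

Things in the scene. Friction and masses are not known exactly. Their poses are not given: they have to be found in the camera images.
- dabba: Rectangular lidded stainless dabba, shut: 84 (x) by 76 (y) by 50 mm tall, 250 to 450 g, the same either way round. Origin: centre of its underside, z up. On the lid's middle stands a black upright fin grip, 12 mm thick along the dabba's x, 30 mm wide along y, 50 to 88 mm above the underside. Starts on the bare trolley top, right of the tray.
- dabba_grip (a point): Point to grip: middle of the black fin, 73 mm above the dabba's underside, 15 mm below the fin's top.
- tray: Wooden tray fixed on the trolley, 320 x 225 mm, waxed (friction about 0.2), floor 12 mm above its origin. x runs along the empty lane, inwards (away from the robot); origin at trolley-top height on the lane's middle line. Lane: 81 mm wide between 26 mm high battens, x = -90 to 102 mm. At y = 108 mm a row of three fixed round steel dabbas, 60 mm wide, 46 mm tall.
- lane_mouth (a point): On the lane floor, middle line, at tray x = -150 mm: centred here the dabba stands clear of the catch (no further in than -130 mm). From tray x = -90 to -150 mm the battens flare out by 0.26 rad each; the floor runs on to -195 mm, open at the near end. Pushed in from here, the dabba's front edge meets the catch when its centre is at about tray x = -107 to -77 mm.
- back_stop: Fixed wooden block that ends the lane, 40 mm tall; origin at the foot of the middle of its near face, on the lane floor at tray x = 102 mm, turned as the tray. The dabba meets it with its centre at tray x = 60 mm; by then the catch has always dropped behind it. Drawn back from there, it meets the catch after 8 to 38 mm.
- catch (a joint): Steel catch arm over the lane's left edge (tray y = 25 to 37 mm; a grip in the middle passes beside it), hinge 78 mm above the trolley, nose 65 mm further in, 14 mm below the dabba's lid top. Angle, rad: 0 = down, 0.24 riding on the lid. 90 g, falls by itself, locks when pulled from inside. Its bracket (88 mm tall) is adjustable: holding face anywhere at tray x = -20 to 10 mm, not measured.
- tiffin: Tall blue three-tier plastic tiffin, 116 mm wide, 164 mm tall, origin at the centre of its foot. Bystander.
- pickle_pot: White ceramic pickle pot with brown lid, 80 mm wide, 96 mm tall, origin at the centre of its foot. Bystander.
- fork: Green plastic fork lying flat, 182 mm long along x, 26 mm wide, 6 mm thick, origin under its middle. Bystander.
Things that resemble listed ones, but are neither listed nor needed, are in the scene too. Of the things that look like the dabba, take the one that is nearest to the robot's base at the start.

How it is judged (in metres and radians):
On the way, in this order (a step that is already met when the one before it is completed fails the run):
1. the dabba stands in the lane's mouth, in line, short of the catch (x of dabba in the frame of tray between -0.17 and -0.11 m and y of dabba in the frame of tray between -0.008 and 0.008 m and z of dabba in the frame of tray between 0.006 and 0.018 m and angle between the x axis of dabba and the x axis of tray, either way round below 0.12 rad), for 0.1 s.
2. the dabba in the lane carries the raised catch on its lid (value of joint catch above 0.15 rad and contact force between dabba and catch above 0.05 N and y of dabba in the frame of tray between -0.008 and 0.008 m and z of dabba in the frame of tray between 0.006 and 0.018 m and angle between the x axis of dabba and the x axis of tray, either way round below 0.12 rad), for 0.1 s.
3. the catch has dropped behind the dabba (value of joint catch below 0.05 rad and x of dabba in the frame of catch above 0.1055 m and y of dabba in the frame of tray between -0.008 and 0.008 m and z of dabba in the frame of tray between 0.006 and 0.018 m and angle between the x axis of dabba and the x axis of tray, either way round below 0.12 rad), for 0.1 s.
4. the dabba is drawn back against the lowered catch with 3 N or more for 0.5 s (contact force between dabba and catch above 3 N and value of joint catch below 0.06 rad), for 0.5 s.
At the end, for the whole second after the job is handed in: The dabba stands upright (within 0.06 rad) and still on the lane floor, in line with the lane (within 8 mm and 0.12 rad), the catch fully down (below 0.05 rad) behind it, its back at the catch's holding face (within 4 mm: centre 105 to 111.5 mm beyond the hinge; 107 is contact), released (value of joint catch below 0.05 rad and x of dabba in the frame of catch between 0.105 and 0.1115 m and y of dabba in the frame of tray between -0.008 and 0.008 m and z of dabba in the frame of tray between 0.006 and 0.018 m and angle between the x axis of dabba and the x axis of tray, either way round below 0.12 rad and angle between dabba's own z axis and vertical below 0.06 rad and linear speed of dabba below 0.01 m/s and contact force between the fingers and dabba below 0.1 N); the robot touches nothing.
It fails at once if the gripper or arm touches the catch (contact force between any of the fingers, the arm and catch above 0.3 N).
It fails at once if the dabba presses on the catch or on the back stop with more than 15 N (contact force between dabba and catch above 15 N or contact force between dabba and back_stop above 15 N).
It fails at once if the dabba is slammed or jammed on the tray with more than 60 N (contact force between dabba and tray above 60 N).
It fails at once if the dabba is tipped over by more than 0.4 rad (angle between dabba's own z axis and vertical above 0.4 rad).
It fails at once if a bystander is shifted by more than 15 mm or tipped (distance of any of tiffin, pickle_pot, fork from where it was at the start of the episode above 0.015 m or angle between any of tiffin, pickle_pot, fork's own z axis and vertical above 0.3 rad).
It also fails if it takes over 72 s, if anything falls off the work surface, if the arm or the gripper's body presses on something with over 40 N, if the wrist force passes 120 N, or if a joint passes its speed limit or range.

## Working session

There is one attempt and no reset: what is moved stays moved. The work goes in short steps, Python scripts to look and compute and a tool call to move; the robot and the scene stay as the last step left them, time stands still between calls to the robot, and variables do not carry over. Pictures are saved under pics/ and viewed, at most 11 in all, crops included, and the job is handed in when it is done.

Besides the shell and the picture viewer there is one more tool, called after ">>>" by a JSON object that holds its "name" and its "arguments", one argument or row to a line. step_arm: Moves the arm, as the interface text tells. Shifts and turns lie within -1 to 1; 1 stands for 200 mm of shift or 180 degrees of turn. Its arguments: {"type":"object","properties":{"delta_pos":{"type":"array","items":{"type":"array","items":{"type":"number","minimum":-1,"maximum":1}}},"spin":{"type":"array","items":{"type":"number","minimum":-1,"maximum":1}},"gripper":{"type":"number"},"squeeze":{"type":"number"}},"required":["delta_pos","spin"]}

```bash
mkdir -p pics
cat > h.py <<'E'
import numpy as np, cv2
from bench import r
def snap(cam,name):
    s=r.snapshot(cam); cv2.imwrite(f'pics/{name}.png',s['pixels'])
    np.savez(f'pics/{name}.npz',**{k:np.array(v) for k,v in s.items()}); return s
def load(name): return dict(np.load(f'pics/{name}.npz'))
def ray(s,u,v):
    T=np.array(s['camera_from_world']); R=T[:3,:3]; c=-R.T@T[:3,3]
    d=R.T@np.array([(u-s['cx'])/s['fx'],-(v-s['cy'])/s['fy'],-1.]); return c,d
def onz(s,u,v,z):
    c,d=ray(s,u,v); return c+d*(z-c[2])/d[2]
def proj(s,p):
    q=np.array(s['camera_from_world'])@np.append(p,1.); return s['cx']+s['fx']*q[0]/-q[2], s['cy']-s['fy']*q[1]/-q[2]
E
python3 - <<'E'
from h import *
s=r.sense(); print(s)
for c in('top','side'):
    q=snap(c,c+'0'); print({k:v for k,v in q.items() if k!='pixels'})
E
```

```text
{'time': 0.0, 'joint_pos': array([ 6.87893212e+01,  7.51678685e+00,  8.53305754e+01,  7.98086775e-04,
        8.72614764e+01, -4.89206825e+00]), 'qd': array([-0.00888499,  0.00566171, -0.13025613,  0.0407179 , -0.00389477,
       -0.02007721]), 'joint_efforts': array([-5.15233241e-04, -5.69436479e+01, -5.00519693e+01, -1.26787854e-04,
        1.55920722e-02, -3.48445454e-06]), 'tool_pos': array([168.32782961, 575.26565581, 202.61456325]), 'tcp_rot': array([-1.79891626e+02, -1.00758394e-02,  1.63681341e+02]), 'ft_force': array([ 0.04044811, -0.64794869, -0.34844634]), 'wrist_torque': array([ 0.01700369, -0.03885815,  0.02022822]), 'grip_force': 0.0, 'finger_gap': 85.41955896041061}
{'fx': 468.47880529254184, 'fy': 468.47880529254184, 'cx': 315.5198775118133, 'cy': 243.97129488247106, 'camera_from_world': array([[-1.76335743e-02, -9.99844309e-01, -6.43610944e-04,
        -4.01988988e+01],
       [ 9.95530404e-01, -1.76172189e-02,  9.27838836e-02,
        -5.91421148e+02],
       [-9.27807766e-02,  9.95377238e-04,  9.95686063e-01,
        -1.10689570e+03],
       [ 0.00000000e+00,  0.00000000e+00,  0.00000000e+00,
         1.00000000e+00]])}
{'fx': 478.6534275997466, 'fy': 478.6534275997466, 'cx': 321.42686580917206, 'cy': 241.20053587991822, 'camera_from_world': array([[ 9.82647148e-01, -1.84774360e-01,  1.62178324e-02,
        -5.85646626e+02],
       [ 1.05330003e-01,  6.27842031e-01,  7.71180896e-01,
        -7.81798088e+01],
       [-1.52676693e-01, -7.56090484e-01,  6.36409465e-01,
        -1.24013434e+03],
       [ 0.00000000e+00,  0.00000000e+00,  0.00000000e+00,
         1.00000000e+00]])}
```

View pics/top0.png

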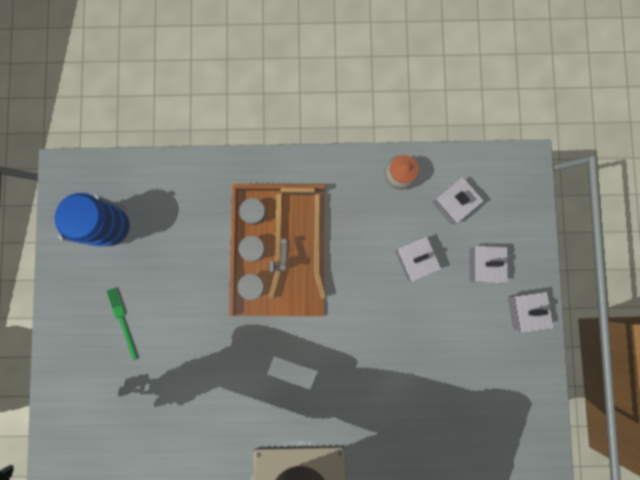

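View pics/side0.png

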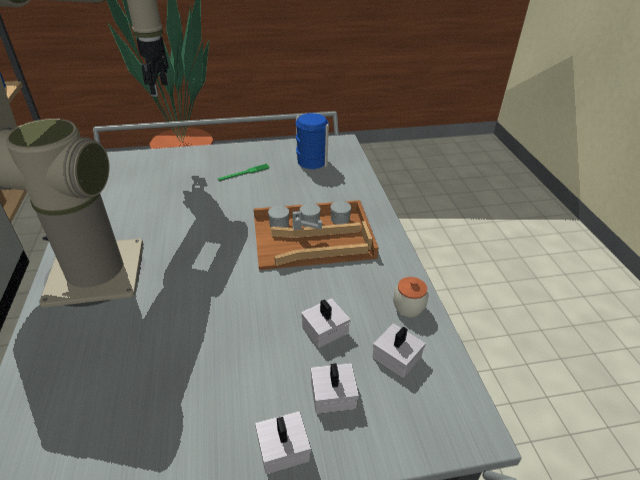

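The top view shows the tray (cols 230–327, rows 185–315). Four dabba-like boxes stand at (419,258), (491,264), (460,200) and (533,312). I'll measure them next.

Run:
```python
from h import *
s=load('top0')
print('base px',proj(s,[0,0,0]))
for n,uv in dict(A=(419,258),B=(491,264),C=(460,200),D=(533,312)).items():
    p=onz(s,*uv,50); print(n,p.round(),np.hypot(*p[:2]).round())
for n,uv in dict(nl=(230,316),nr=(326,316),fr=(327,185),fl=(233,185)).items(): print(n,onz(s,*uv,30).round(1))
im=s['pixels']
a=cv2.resize(im[170:330,220:340],None,fx=4,fy=4,interpolation=cv2.INTER_CUBIC)
b=cv2.resize(im[170:330,385:465],None,fx=4,fy=4,interpolation=cv2.INTER_CUBIC)
o=np.hstack([a,b]); cv2.imwrite('pics/c1.png',cv2.resize(o,None,fx=.9,fy=.9)); print(o.shape)
```

```text
base px (np.float64(298.50623101631277), np.float64(494.28238885348753))
A [ 551. -295.   50.] 625.0
B [ 534. -464.   50.] 707.0
C [ 688. -398.   50.] 795.0
D [ 420. -557.   50.] 697.0
nl [421.7 156.1  30. ]
nr [417.7 -72.6  30. ]
fr [734.7 -81.3  30. ]
fl [738.7 148.5  30. ]
(640, 800, 3)
```

View pics/c1.png

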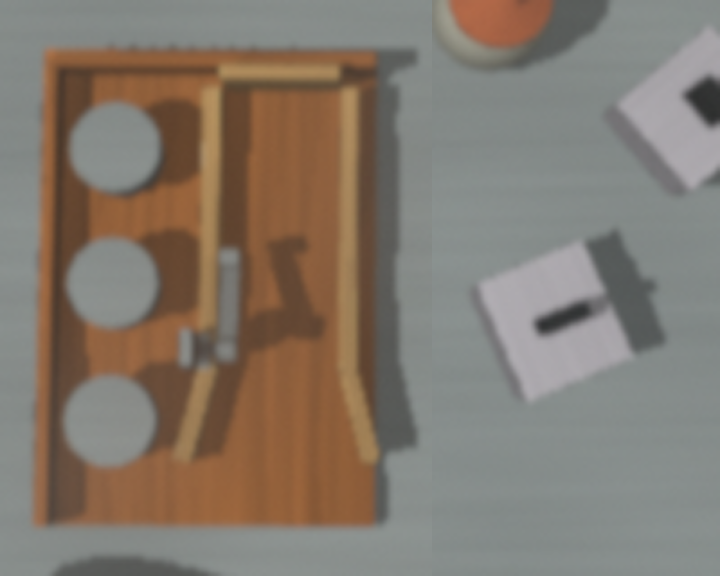

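The tray, battens, catch and fins are clear. Box A at (551,−295), 625 mm from the base, is the nearest. I'll move above it.

>>> {"name": "step_arm", "arguments": {
  "delta_pos": [
    [0.12,-0.272,0.015],
    [0.12,-0.272,0.015],
    [0.12,-0.272,0.015],
    [0.12,-0.272,0.015],
    [0.12,-0.272,0.015],
    [0.12,-0.272,0.015],
    [0.12,-0.272,0.015],
    [0.12,-0.272,0.015]
  ],
  "spin": [-0.0172,-0.0172,-0.0172,-0.0172,-0.0172,-0.0172,-0.0172,-0.0172],
  "gripper": 1
}}

```text
time: 1.1
tool_pos: [360.8, 138.9, 227.6]
tcp_rot: [180.0, 0.0, 138.8]
ft_force: [0.9, -0.3, -0.7]
finger_gap: 85.5
grip_force: 0.0
```

>>> {"name": "step_arm", "arguments": {
  "delta_pos": [
    [0.12,-0.272,0.015],
    [0.12,-0.272,0.015],
    [0.12,-0.272,0.015],
    [0.12,-0.272,0.015],
    [0.12,-0.272,0.015],
    [0.12,-0.272,0.015],
    [0.12,-0.272,0.015],
    [0.12,-0.272,0.015]
  ],
  "spin": [-0.0172,-0.0172,-0.0172,-0.0172,-0.0172,-0.0172,-0.0172,-0.0172]
}}

```text
time: 2.1
tool_pos: [552.9, -296.4, 251.2]
tcp_rot: [-180.0, -0.0, 114.0]
ft_force: [0.9, 0.0, 0.7]
finger_gap: 85.4
grip_force: 0.0
```

>>> {"name": "step_arm", "arguments": {
  "delta_pos": [
    [0,0,0],
    [0,0,0]
  ],
  "spin": [0,0]
}}

```text
time: 2.35
tool_pos: [552.2, -294.3, 250.7]
tcp_rot: [-180.0, -0.1, 114.1]
ft_force: [-0.2, 0.2, -0.1]
finger_gap: 85.0
grip_force: 0.0
```

Run:
```python
from h import *
s=snap('wrist','w1'); t=r.sense(); print(t['tool_pos'],t['tcp_rot'],t['ft_force'],t['joint_pos'])
T=s['camera_from_world'];print(-T[:3,:3].T@T[:3,3],T.round(3))
```

```text
[ 552.32675523 -293.78115269  251.46756968] [-1.79991443e+02 -4.43118118e-02  1.14184859e+02] [ 0.18443353 -0.27607187 -0.75386501] [-3.27135515e+01  1.06458747e+01  7.68105130e+01  1.70488805e-02
  9.25854055e+01 -5.68976507e+01]
[ 517.16275093 -217.76184733  420.63244592] [[ 9.13000e-01  4.09000e-01 -0.00000e+00 -3.82760e+02]
 [-3.87000e-01  8.63000e-01 -3.26000e-01  5.24927e+02]
 [-1.33000e-01  2.98000e-01  9.45000e-01 -2.64113e+02]
 [ 0.00000e+00  0.00000e+00  0.00000e+00  1.00000e+00]]
```

View pics/w1.png

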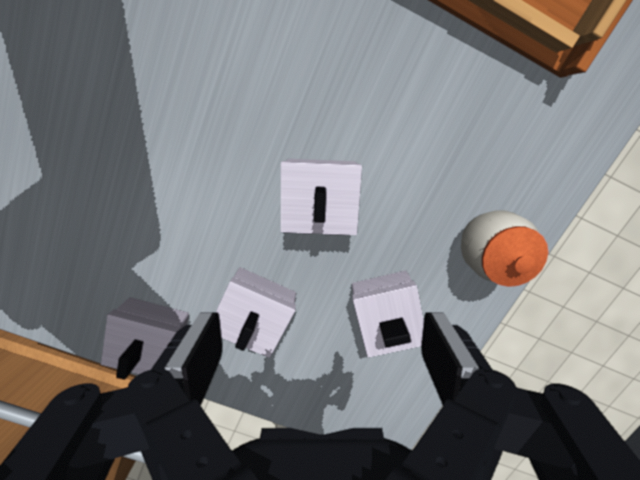

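The dabba's lid is centred at about (320,198), with corners (281,162), (361,165), (357,235) and (282,233).

Run:
```python
from h import *
s=load('w1'); g=cv2.cvtColor(s['pixels'],cv2.COLOR_BGR2GRAY)[155:260,265:375]
m=(g>190).astype(np.uint8); m=cv2.morphologyEx(m,cv2.MORPH_CLOSE,np.ones((25,25)))
c=max(cv2.findContours(m,0,2)[0],key=cv2.contourArea); rc=cv2.minAreaRect(c); 
b=cv2.boxPoints(rc)+[265,155]; P=np.array([onz(s,*p,50)[:2] for p in b]); print(b,P.round(1),P.mean(0))
for i in range(4): d=P[(i+1)%4]-P[i]; print(np.linalg.norm(d).round(1),np.degrees(np.arctan2(d[1],d[0])).round(1))
k=(g<60).astype(np.uint8); n,l,st,ce=cv2.connectedComponentsWithStats(k); print(st,ce+[265,155])
i=1+np.argmax(st[1:,4]); x,y,w,h,_=st[i]
print('fin top-ish', onz(s,265+ce[i][0],155+y+1,88), onz(s,265+ce[i][0],155+y+h,50))
print('tcp px',proj(s,[552,-294,251]),'A px',proj(s,[551,-295,50]))
t=load('top0'); print(proj(t,[*P.mean(0),50]))
```

```text
[[281. 155.]
 [361. 155.]
 [361. 234.]
 [281. 234.]] [[ 493.4 -266. ]
 [ 568.  -232.5]
 [ 605.5 -308.7]
 [ 525.2 -344.7]] [ 548.02352687 -287.98683325]
81.8 24.1
84.9 -63.8
88.1 -155.9
84.9 112.0
[[    0     0   110   105 11186]
 [   49    32    12    35   364]] [[319.50035759 207.08206687]
 [319.48901099 204.47802198]]
fin top-ish [ 540.44288021 -274.41353645   88.        ] [ 558.25361902 -314.86357696   50.        ]
tcp px (np.float64(322.675470804078), np.float64(286.54118859541194)) A px (np.float64(320.85931992562627), np.float64(202.99088449603101))
(np.float64(416.14763322733995), np.float64(259.2460653092748))
```

Run:
```python
from h import *
s=load('w1')
a=onz(s,319.5,187,50);b=onz(s,319.5,222,88);print(a,b,(a+b)/2,np.linalg.norm((a-b)[:2]))
E=lambda p:onz(s,*p,50)[:2]
C=[(281,162),(361,165),(357,235),(282,233)]
P=np.array([E(p) for p in C]);print(P.round(1),P.mean(0))
for i in range(4): d=P[(i+1)%4]-P[i]; print(np.linalg.norm(d).round(1),np.degrees(np.arctan2(d[1],d[0])).round(1))
```

```text
[ 542.68178895 -279.91374295   50.        ] [ 554.05047227 -304.90359457   88.        ] [ 548.36613061 -292.40866876   69.        ] 27.45431923720765
[[ 496.  -272.5]
 [ 572.5 -241.6]
 [ 602.  -311.5]
 [ 525.7 -343.2]] [ 549.06020152 -292.20646861]
82.5 22.0
76.0 -67.1
82.6 -157.5
76.7 112.8
```

>>> {"name": "step_arm", "arguments": {
  "delta_pos": [
    [-0.017,0.009,-0.15],
    [0,0,-0.2],
    [0,0,-0.2],
    [0,0,-0.15],
    [0,0,-0.1],
    [0,0,-0.1],
    [0,0,-0.075],
    [0,0,0]
  ],
  "spin": [-0.009,0,0,0,0,0,0,0]
}}

```text
time: 3.4
tool_pos: [548.4, -292.2, 55.5]
tcp_rot: [-179.9, -0.1, 112.5]
ft_force: [-1.2, -0.9, -0.2]
finger_gap: 85.3
grip_force: 0.0
```

>>> {"name": "step_arm", "arguments": {
  "delta_pos": [
    [0,0,0],
    [0,0,0],
    [0,0,0],
    [0,0,0],
    [0,0,0],
    [0,0,0],
    [0,0,0]
  ],
  "spin": [0,0,0,0,0,0,0],
  "gripper": -1,
  "squeeze": 40
}}

```text
time: 4.28
tool_pos: [549.4, -293.0, 57.2]
tcp_rot: [180.0, 0.0, 112.5]
ft_force: [-0.3, -0.4, 3.0]
finger_gap: 9.9
grip_force: 39.4
```

>>> {"name": "step_arm", "arguments": {
  "delta_pos": [
    [0,0,0.1],
    [0,0,0.25],
    [0,0,0.25],
    [-0.05,0.12,0.2],
    [-0.09,0.225,0.12],
    [-0.09,0.225,0.12],
    [-0.09,0.225,0.12],
    [-0.09,0.225,0.12]
  ],
  "spin": [0,0,0,-0.02,-0.022,-0.022,-0.022,-0.022]
}}

```text
time: 5.28
tool_pos: [465.9, -87.3, 314.0]
tcp_rot: [180.0, -0.0, 92.9]
ft_force: [1.2, 0.1, -3.0]
finger_gap: 10.2
grip_force: 39.3
```

>>> {"name": "step_arm", "arguments": {
  "delta_pos": [
    [-0.09,0.225,0.08],
    [-0.09,0.225,0.0],
    [0,0,0],
    [0,0,0]
  ],
  "spin": [-0.022,0,0,0]
}}

```text
time: 5.78
tool_pos: [431.0, 1.3, 329.2]
tcp_rot: [180.0, 0.0, 89.2]
ft_force: [-0.7, -0.3, -3.0]
finger_gap: 10.3
grip_force: 39.0
```

Run:
```python
from h import *
s=snap('wrist','w2'); t=r.sense(); print(t['time'],t['tool_pos'],t['tcp_rot'],t['ft_force'],t['finger_gap'])
```

```text
5.825 [431.08467424   0.85535245 328.88336536] [1.79998350e+02 1.85263154e-02 8.91193207e+01] [-0.53712749 -0.09016307 -2.93619241] 9.870561079667885
```

View pics/w2.png

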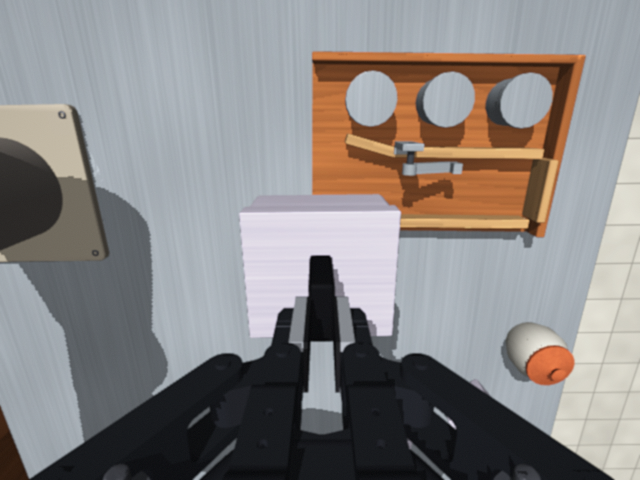

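The tray's straight lane is visible at cols 395–555, rows 150–230. The catch is at (405–460,145–175), and the dabba hangs level in the grip. I'll crop the lane for its edges.

Run:
```python
from h import *
s=load('w2'); im=s['pixels']
cv2.imwrite('pics/c2.png',cv2.resize(im[125:245,380:570],None,fx=4,fy=4,interpolation=cv2.INTER_CUBIC))
hsv=cv2.cvtColor(im,cv2.COLOR_BGR2HSV)
for u in (480,500,520): print(u,[(v,tuple(int(x) for x in hsv[v,u])) for v in list(range(145,164))+list(range(212,236))])
```

```text
480 [(145, (12, 169, 193)), (146, (12, 162, 187)), (147, (14, 146, 170)), (148, (16, 128, 182)), (149, (17, 121, 217)), (150, (17, 117, 228)), (151, (17, 118, 224)), (152, (17, 119, 223)), (153, (17, 119, 222)), (154, (17, 118, 222)), (155, (17, 119, 219)), (156, (17, 120, 216)), (157, (16, 126, 197)), (158, (14, 141, 141)), (159, (12, 168, 102)), (160, (11, 174, 101)), (161, (11, 170, 102)), (162, (11, 170, 102)), (163, (11, 168, 105)), (212, (12, 170, 188)), (213, (12, 171, 183)), (214, (13, 159, 173)), (215, (15, 137, 160)), (216, (16, 127, 157)), (217, (16, 125, 157)), (218, (16, 125, 161)), (219, (17, 124, 185)), (220, (17, 119, 218)), (221, (17, 117, 228)), (222, (17, 121, 226)), (223, (17, 120, 224)), (224, (17, 120, 224)), (225, (17, 119, 222)), (226, (17, 119, 216)), (227, (16, 127, 195)), (228, (14, 146, 138)), (229, (12, 168, 94)), (230, (10, 120, 91)), (231, (6, 38, 95)), (232, (105, 15, 101)), (233, (102, 24, 105)), (234, (104, 27, 105)), (235, (105, 25, 104))]
500 [(145, (11, 174, 110)), (146, (12, 166, 106)), (147, (14, 146, 124)), (148, (17, 123, 183)), (149, (18, 113
[... 1165 characters left out ...]
6, 123, 214)), (158, (15, 136, 161)), (159, (12, 160, 116)), (160, (11, 171, 109)), (161, (11, 171, 112)), (162, (12, 173, 115)), (163, (11, 173, 115)), (212, (12, 170, 195)), (213, (12, 171, 189)), (214, (12, 170, 182)), (215, (12, 164, 176)), (216, (14, 144, 167)), (217, (15, 131, 158)), (218, (16, 126, 166)), (219, (17, 125, 194)), (220, (17, 119, 229)), (221, (17, 116, 231)), (222, (17, 116, 228)), (223, (17, 116, 228)), (224, (17, 117, 228)), (225, (18, 117, 229)), (226, (17, 116, 231)), (227, (16, 122, 214)), (228, (14, 142, 156)), (229, (12, 171, 125)), (230, (11, 162, 123)), (231, (11, 102, 113)), (232, (0, 8, 99)), (233, (106, 26, 106)), (234, (105, 23, 110)), (235, (105, 21, 122))]
```

View pics/c2.png

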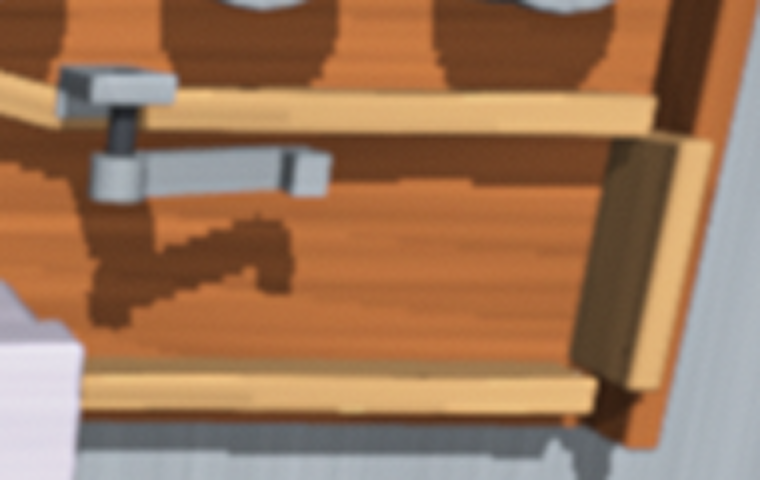

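Run:
```python
from h import *
s=load('w2'); V=cv2.GaussianBlur(s['pixels'],(1,3),0).max(2).astype(float)
def edge(us,lo,hi,sgn):
    out=[]
    for u in us:
        g=sgn*np.diff(V[lo:hi+1,u]); i=np.argmax(g); i=min(max(i,1),len(g)-2)
        w=np.clip(g[i-1:i+2],0,None); out.append((u,lo+.5+i+(w@[-1,0,1])/w.sum()))
    P=np.array([onz(s,u,v,38)[:2] for u,v in out])
    for _ in range(3):
        k=np.polyfit(P[:,0],P[:,1],1); e=P[:,1]-np.polyval(k,P[:,0]); P=P[abs(e)<max(1,2*e.std())]
    print(len(P),np.degrees(np.arctan(k[0])),[np.polyval(k,x).round(2) for x in(465,600,700)],e.std()); return k
L=edge(range(440,536),154,162,-1); R=edge(range(405,522),216,222,1)
for x in (465,560,615,700): print(x,'mid',(np.polyval(L,x)+np.polyval(R,x))/2,'w',np.polyval(L,x)-np.polyval(R,x))
print('foot of stop',onz(s,523,215,12),onz(s,533,162,12),'nose',onz(s,462.5,167.5,48),'hinge',onz(s,408,170,78))
t=load('top0')
# second view
for n,c in dict(L0=(222,90),L1=(217,355),R0=(342,90),R1=(341,368)).items(): print(n,onz(t,220+c[0]/3.6,170+c[1]/3.6,38).round(1))
print('near edge',onz(t,220+200/3.6,170+523/3.6,12))
# dabba in hand orientation: lid front edge
for p in ((241,211),(400,211),(249,336),(392,336)): print(onz(s,*p,328.9-54-2))
# dabba lateral location: lid corners
```

```text
96 -1.2198368893140488 [np.float64(39.33), np.float64(36.45), np.float64(34.32)] 0.24620886949899626
117 -1.5739385057407167 [np.float64(-40.35), np.float64(-44.06), np.float64(-46.81)] 0.43578618623408943
465 mid -0.5137245622965203 w 79.67826815442928
560 mid -2.8303332185927665 w 80.26574186473513
615 mid -4.171527703816906 w 80.60585822333326
700 mid -6.244282817345123 w 81.13149259571219
foot of stop [716.46950149 -47.8901639   12.        ] [717.22420676  26.08458254  12.        ] nose [608.55931408  24.94620537  48.        ] hinge [532.9192425   26.99535054  78.        ]
L0 [710.2  29.3  38. ]
L1 [532.1  34.5  38. ]
R0 [708.8 -51.5  38. ]
R1 [522.  -47.5  38. ]
near edge [420.46163181  49.11670393  12.        ]
[377.9928416   29.01962278 272.9       ]
[482.4562097   27.50166014 272.9       ]
[375.43488435 -66.78613597 272.9       ]
[482.10017771 -68.35893657 272.9       ]
```

Run:
```python
from h import *
s=load('w2')
P=np.array([onz(s,*p,323.5)[:2] for p in ((241,211),(400,211),(394,336),(249,336))]);print(P,P.mean(0))
print('front edge mid', P[:2].mean(0), np.degrees(np.arctan2(*(P[1]-P[0])[::-1])))
print('fin px',proj(s,[431,1,340]),[proj(s,[431,1-38,323.5]),proj(s,[431,39,323.5])])
```

```text
[[389.9725368   41.67428944]
 [471.04678879  40.49619526]
 [471.92855795 -33.91850295]
 [387.9873005  -32.6807727 ]] [430.23379601   3.89280227]
front edge mid [430.50966279  41.08524235] -0.832509367649187
fin px (np.float64(322.63630474669145), np.float64(296.59580146805314)) [(np.float64(323.3885420163544), np.float64(341.4216884798093)), (np.float64(321.5289770022203), np.float64(214.94940423369445))]
```

>>> {"name": "step_arm", "arguments": {
  "delta_pos": [
    [0.095,-0.006,-0.1],
    [0.095,-0.0065,-0.2],
    [0,0,-0.25],
    [0,0,-0.25],
    [0,0,-0.2],
    [0,0,-0.15],
    [0,0,-0.05],
    [0,0,0]
  ],
  "spin": [-0.003,0,0,0,0,0,0,0]
}}

```text
time: 6.82
tool_pos: [469.0, -1.8, 88.5]
tcp_rot: [-179.9, -0.0, 88.5]
ft_force: [-0.2, -0.4, -2.2]
finger_gap: 10.2
grip_force: 39.2
```

>>> {"name": "step_arm", "arguments": {
  "delta_pos": [
    [0,0,-0.01],
    [0,0,-0.01],
    [0,0,0],
    [0,0,0]
  ],
  "spin": [0,0,0,0]
}}

```text
time: 7.32
tool_pos: [469.4, -1.2, 85.0]
tcp_rot: [180.0, 0.0, 88.6]
ft_force: [-0.4, -0.7, -3.0]
finger_gap: 9.8
grip_force: 39.2
```

Run:
```python
from h import *
s=snap('wrist','w3'); a=snap('top','top3'); b=snap('side','side3'); t=r.sense(); print(t['time'],t['tool_pos'],t['tcp_rot'],t['ft_force'])
k=lambda s,u,v,w,h,f: cv2.resize(s['pixels'][v:v+h,u:u+w],(w*f,h*f),interpolation=cv2.INTER_CUBIC)
cv2.imwrite('pics/c3.png',np.hstack([k(s,120,80,440,300,1),k(b,240,170,150,100,3)[:300,:360]]))
```

```text
7.475 [469.20485282  -1.22027876  84.79981204] [1.79991115e+02 2.29704773e-03 8.85958811e+01] [-0.43830562 -1.32378135 -3.70515846]
```

View pics/c3.png

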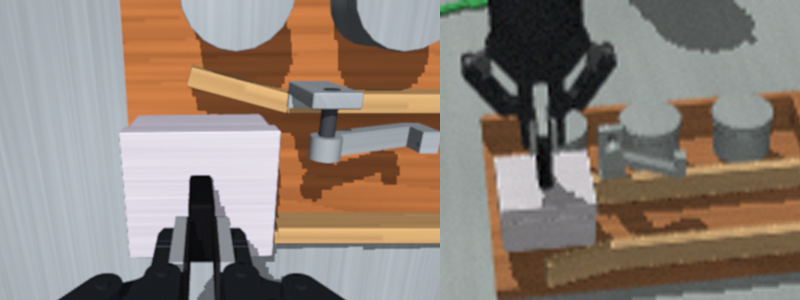

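>>> {"name": "step_arm", "arguments": {
  "delta_pos": [
    [0,0,-0.025],
    [0,0,-0.025],
    [0,0,-0.01],
    [0,0,-0.005],
    [0,0,0],
    [0,0,0]
  ],
  "spin": [0,0,0,0,0,0]
}}

```text
time: 8.22
tool_pos: [469.3, -1.3, 71.9]
tcp_rot: [180.0, 0.0, 88.6]
ft_force: [-0.1, -0.3, -2.4]
finger_gap: 9.9
grip_force: 39.2
```

>>> {"name": "step_arm", "arguments": {
  "delta_pos": [
    [0,0,-0.005],
    [0,0,-0.005],
    [0,0,0],
    [0,0,0]
  ],
  "spin": [0,0,0,0]
}}

```text
time: 8.72
tool_pos: [469.2, -1.3, 69.8]
tcp_rot: [180.0, 0.0, 88.6]
ft_force: [0.2, 0.3, -2.0]
finger_gap: 10.0
grip_force: 39.2
```

Run:
```python
from h import *
s=snap('wrist','w4'); t=r.sense(); print(t['time'],t['tool_pos'],t['tcp_rot'],t['ft_force'])
V=s['pixels']
cv2.imwrite('pics/c4.png',V[60:360,230:630].repeat(2,0).repeat(2,1))
```

```text
8.775 [469.21969404  -1.26256153  69.75094058] [1.79992641e+02 1.47210529e-03 8.85871807e+01] [ 0.06164445  0.24109078 -2.53957397]
```

View pics/c4.png

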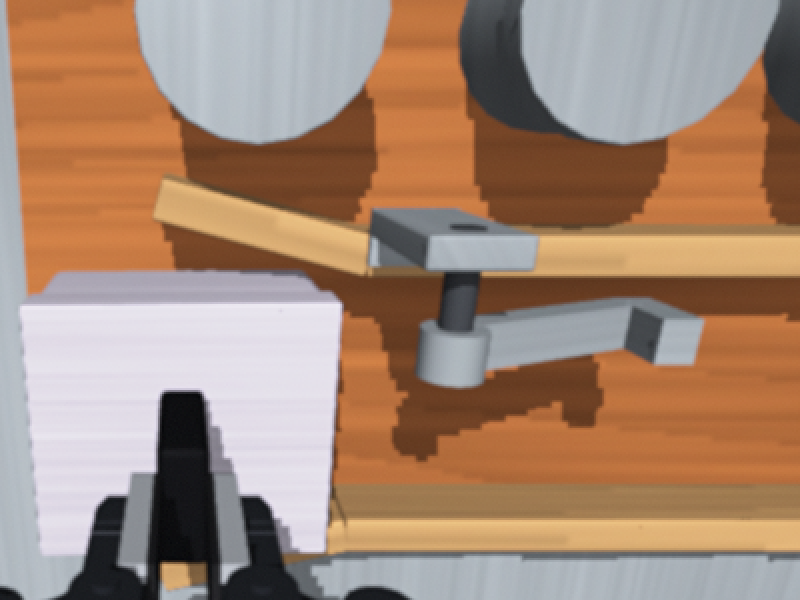

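Run:
```python
from h import *
s=load('w4'); f=lambda u,v,z: onz(s,230+u/2,60+v/2,z)[:2].round(2)
print('L',f(560,276,38),f(790,277,38)); print('R',f(380,518,38),f(790,519,38))
for z in(62,63): print('lid',f(22,303,z),f(341,304,z),f(327,553,z),f(42,553,z))
print('nose', f(700,364,48),f(660,362,48), 'hinge',f(453,385,70))
```

```text
L [578.82  36.92] [645.45  34.98]
R [532.1  -42.17] [666.06 -45.87]
lid [428.14  38.73] [510.49  36.43] [510.04 -38.67] [426.53 -36.59]
lid [428.38  38.98] [510.27  36.69] [509.82 -37.98] [426.78 -35.92]
nose [617.47  12.48] [605.87  13.37] hinge [538.47  16.4 ]
```

The wrist crop shows the dabba in line and within 0.5 mm of the lane's middle. I'll lower it onto the floor.

>>> {"name": "step_arm", "arguments": {
  "delta_pos": [
    [0,-0.002,-0.005],
    [0,0,-0.005],
    [0,0,0],
    [0,0,0]
  ],
  "spin": [0,0,0,0]
}}

```text
time: 9.28
tool_pos: [470.5, -1.9, 69.2]
tcp_rot: [179.8, 0.0, 88.6]
ft_force: [-0.4, 0.8, 6.3]
finger_gap: 9.8
grip_force: 40.4
```

>>> {"name": "step_arm", "arguments": {
  "delta_pos": [
    [0,0,-0.005],
    [0,0,0],
    [0,0,0]
  ],
  "spin": [0,0,0]
}}

```text
time: 9.65
tool_pos: [471.3, -1.9, 69.2]
tcp_rot: [179.8, 0.0, 88.6]
ft_force: [-2.4, 0.3, 12.2]
finger_gap: 9.8
grip_force: 41.0
```

>>> {"name": "step_arm", "arguments": {
  "delta_pos": [
    [0,0,0.012],
    [0,0,0],
    [0,0,0],
    [0.02,-0.0005,0],
    [0.02,-0.0005,0],
    [0.02,-0.0005,0],
    [0.02,-0.0005,0]
  ],
  "spin": [0,0,0,0,0,0,0]
}}

```text
time: 10.52
tool_pos: [485.6, -2.1, 69.2]
tcp_rot: [180.0, 0.0, 88.6]
ft_force: [-0.6, 0.3, 5.4]
finger_gap: 9.9
grip_force: 40.1
```

>>> {"name": "step_arm", "arguments": {
  "delta_pos": [
    [0.02,-0.0005,0],
    [0.02,-0.0005,0],
    [0.02,-0.0005,0],
    [0.02,-0.0005,0],
    [0.02,-0.0005,0]
  ],
  "spin": [0,0,0,0,0]
}}

```text
time: 11.15
tool_pos: [505.6, -2.6, 69.2]
tcp_rot: [180.0, 0.0, 88.6]
ft_force: [-1.1, 0.4, 5.7]
finger_gap: 9.8
grip_force: 40.2
```

>>> {"name": "step_arm", "arguments": {
  "delta_pos": [
    [0.02,-0.0005,0.002],
    [0.02,-0.0005,0],
    [0.02,-0.0005,0],
    [0.02,-0.0005,0],
    [0.02,-0.0005,0],
    [0.02,-0.0005,0]
  ],
  "spin": [0,0,0,0,0,0]
}}

```text
time: 11.9
tool_pos: [529.3, -3.1, 69.3]
tcp_rot: [-180.0, -0.0, 88.6]
ft_force: [-1.6, 0.3, 1.5]
finger_gap: 10.1
grip_force: 39.6
```

>>> {"name": "step_arm", "arguments": {
  "delta_pos": [
    [0.02,-0.0005,0],
    [0.02,-0.0005,0],
    [0.02,-0.0005,0],
    [0.02,-0.0005,0],
    [0.02,-0.0005,0],
    [0.02,-0.0005,0]
  ],
  "spin": [0,0,0,0,0,0]
}}

```text
time: 12.65
tool_pos: [553.4, -3.8, 69.4]
tcp_rot: [-180.0, -0.0, 88.6]
ft_force: [-0.3, -0.6, -0.9]
finger_gap: 10.3
grip_force: 39.5
```

>>> {"name": "step_arm", "arguments": {
  "delta_pos": [
    [0.02,-0.0005,0],
    [0.02,-0.0005,0],
    [0.02,-0.0005,0],
    [0.02,-0.0005,0],
    [0.02,-0.0005,0],
    [0.02,-0.0005,0],
    [0.02,-0.0005,0]
  ],
  "spin": [0,0,0,0,0,0,0]
}}

```text
time: 13.52
tool_pos: [581.4, -4.4, 69.4]
tcp_rot: [-180.0, -0.0, 88.6]
ft_force: [-0.6, -0.4, -0.7]
finger_gap: 10.0
grip_force: 39.4
```

Run:
```python
from h import *
s=snap('wrist','w5'); b=snap('side','side5'); t=r.sense(); print(t['time'],t['tool_pos'],t['tcp_rot'],t['ft_force'])
V=s['pixels']
cv2.imwrite('pics/c5.png',np.hstack([V[100:400,150:550],cv2.resize(b['pixels'][185:285,250:383],(400,300))]))
```

```text
13.625 [581.53808955  -4.49725492  69.40850605] [1.79990682e+02 1.90616845e-03 8.85872083e+01] [ 0.4237233   0.49860694 -2.80048609]
```

View pics/c5.png

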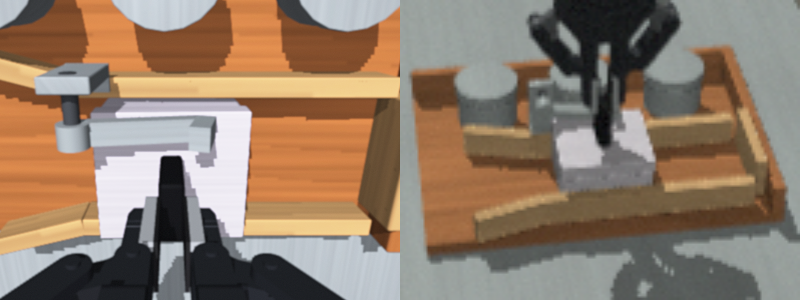

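The catch rides on the lid: the nose is at about (367,230) in the wrist image, clear of the fingers. I'll push on.

>>> {"name": "step_arm", "arguments": {
  "delta_pos": [
    [0.025,-0.0006,0],
    [0.025,-0.0006,0],
    [0.025,-0.0006,0],
    [0.025,-0.0006,0],
    [0.025,-0.0006,0],
    [0.025,-0.0006,0],
    [0.025,-0.0006,0],
    [0.025,-0.0006,0]
  ],
  "spin": [0,0,0,0,0,0,0,0]
}}

```text
time: 14.62
tool_pos: [621.5, -5.4, 69.5]
tcp_rot: [-180.0, 0.0, 88.6]
ft_force: [-0.1, 0.4, -1.9]
finger_gap: 9.8
grip_force: 39.4
```

>>> {"name": "step_arm", "arguments": {
  "delta_pos": [
    [0.02,-0.0005,0],
    [0.02,-0.0005,0],
    [0.02,-0.0005,0],
    [0.02,-0.0005,0],
    [0.02,-0.0005,0],
    [0.02,-0.0005,0],
    [0.02,-0.0005,0],
    [0,0,0]
  ],
  "spin": [0,0,0,0,0,0,0,0]
}}

```text
time: 15.62
tool_pos: [649.5, -6.1, 69.5]
tcp_rot: [180.0, -0.0, 88.6]
ft_force: [-1.0, -0.9, -1.8]
finger_gap: 10.1
grip_force: 39.3
```

Run:
```python
from h import *
s=snap('wrist','w6'); b=snap('side','side6'); t=r.sense(); print(t['time'],t['tool_pos'],t['tcp_rot'],t['ft_force'])
V=s['pixels']
cv2.imwrite('pics/c6.png',np.hstack([V[100:400,50:450],cv2.resize(b['pixels'][185:285,250:383],(400,300))]))
```

```text
15.725 [649.18721545  -6.10238014  69.44927706] [ 1.79999970e+02 -5.54089721e-04  8.85885816e+01] [ 1.13829374  0.10817119 -0.83548679]
```

View pics/c6.png

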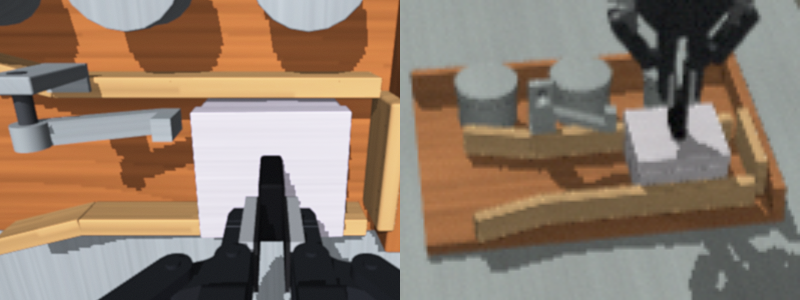

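The catch is down behind the dabba, with a gap of a few mm at wrist cols 232–242. I'll draw back slowly.

>>> {"name": "step_arm", "arguments": {
  "delta_pos": [
    [-0.01,0.0002,0],
    [-0.01,0.0002,0],
    [0,0,0],
    [0,0,0]
  ],
  "spin": [0,0,0,0]
}}

```text
time: 16.23
tool_pos: [645.1, -6.0, 69.6]
tcp_rot: [180.0, -0.0, 88.6]
ft_force: [-0.1, -0.9, -1.9]
finger_gap: 9.8
grip_force: 39.4
```

>>> {"name": "step_arm", "arguments": {
  "delta_pos": [
    [-0.005,0,0],
    [-0.005,0,0],
    [0,0,0]
  ],
  "spin": [0,0,0]
}}

```text
time: 16.6
tool_pos: [643.1, -6.0, 69.5]
tcp_rot: [-180.0, -0.0, 88.6]
ft_force: [0.6, 0.4, -1.8]
finger_gap: 10.1
grip_force: 39.4
```

>>> {"name": "step_arm", "arguments": {
  "delta_pos": [
    [-0.005,0,0],
    [0,0,0],
    [0,0,0]
  ],
  "spin": [0,0,0]
}}

```text
time: 16.98
tool_pos: [642.1, -6.0, 69.5]
tcp_rot: [-180.0, 0.0, 88.6]
ft_force: [-0.2, -0.3, -2.0]
finger_gap: 9.9
grip_force: 39.4
```

>>> {"name": "step_arm", "arguments": {
  "delta_pos": [
    [-0.005,0,0],
    [0,0,0],
    [0,0,0]
  ],
  "spin": [0,0,0]
}}

```text
time: 17.35
tool_pos: [641.2, -6.0, 69.5]
tcp_rot: [180.0, -0.0, 88.6]
ft_force: [-0.0, 0.9, -1.9]
finger_gap: 9.7
grip_force: 39.3
```

>>> {"name": "step_arm", "arguments": {
  "delta_pos": [
    [-0.004,0,0],
    [0,0,0],
    [0,0,0]
  ],
  "spin": [0,0,0]
}}

```text
time: 17.73
tool_pos: [640.7, -6.1, 69.6]
tcp_rot: [180.0, 0.0, 88.6]
ft_force: [3.0, -0.4, -2.5]
finger_gap: 10.0
grip_force: 39.3
```

>>> {"name": "step_arm", "arguments": {
  "delta_pos": [
    [-0.003,0,0],
    [0,0,0],
    [0,0,0]
  ],
  "spin": [0,0,0]
}}

```text
time: 18.1
tool_pos: [640.2, -6.1, 69.9]
tcp_rot: [179.9, 0.0, 88.6]
ft_force: [4.3, -0.1, -1.3]
finger_gap: 10.2
grip_force: 39.4
```

>>> {"name": "step_arm", "arguments": {
  "delta_pos": [
    [-0.002,0,0],
    [0,0,0],
    [0,0,0],
    [0,0,0],
    [0,0,0],
    [0,0,0],
    [0,0,0],
    [0,0,0]
  ],
  "spin": [0,0,0,0,0,0,0,0]
}}

```text
time: 19.1
tool_pos: [640.0, -6.1, 70.0]
tcp_rot: [179.9, 0.0, 88.6]
ft_force: [4.3, -1.1, -1.9]
finger_gap: 10.1
grip_force: 39.5
```

>>> {"name": "step_arm", "arguments": {
  "delta_pos": [
    [0,0,0],
    [0,0,0],
    [0,0,0],
    [0,0,0],
    [0,0,0],
    [0,0,0]
  ],
  "spin": [0,0,0,0,0,0]
}}

```text
time: 19.85
tool_pos: [639.9, -6.1, 69.9]
tcp_rot: [179.9, 0.0, 88.6]
ft_force: [5.7, -0.5, -1.2]
finger_gap: 9.8
grip_force: 39.5
```

>>> {"name": "step_arm", "arguments": {
  "delta_pos": [
    [-0.002,0,0],
    [0,0,0],
    [0,0,0],
    [0,0,0],
    [0,0,0],
    [0,0,0],
    [0,0,0],
    [0,0,0]
  ],
  "spin": [0,0,0,0,0,0,0,0]
}}

```text
time: 20.85
tool_pos: [639.7, -6.2, 70.1]
tcp_rot: [179.9, 0.0, 88.6]
ft_force: [6.2, -0.8, -1.3]
finger_gap: 9.8
grip_force: 39.5
```

>>> {"name": "step_arm", "arguments": {
  "delta_pos": [
    [0,0,0],
    [0,0,0],
    [0,0,0],
    [0,0,0]
  ],
  "spin": [0,0,0,0]
}}

```text
time: 21.35
tool_pos: [639.8, -6.2, 70.1]
tcp_rot: [179.9, 0.0, 88.6]
ft_force: [5.9, 0.0, -1.6]
finger_gap: 9.9
grip_force: 39.5
```

>>> {"name": "step_arm", "arguments": {
  "delta_pos": [
    [0.004,0,-0.003],
    [0,0,0],
    [0,0,0]
  ],
  "spin": [0,0,0]
}}

```text
time: 21.72
tool_pos: [640.4, -6.1, 69.5]
tcp_rot: [179.9, 0.0, 88.6]
ft_force: [4.9, -1.0, -0.4]
finger_gap: 9.7
grip_force: 39.6
```

>>> {"name": "step_arm", "arguments": {
  "delta_pos": [
    [0,0,0],
    [0,0,0],
    [0,0,0],
    [0,0,0],
    [0,0,0],
    [0,0,0]
  ],
  "spin": [0,0,0,0,0,0],
  "gripper": 0
}}

```text
time: 22.48
tool_pos: [639.7, -6.0, 68.9]
tcp_rot: [-180.0, 0.0, 88.6]
ft_force: [-0.5, 0.6, 0.5]
finger_gap: 42.7
grip_force: 0.0
```

>>> {"name": "step_arm", "arguments": {
  "delta_pos": [
    [0,0,0.05],
    [0,0,0.1],
    [0,0,0.2],
    [0,0,0.25],
    [0,0,0.2],
    [0,0,0],
    [0,0,0]
  ],
  "spin": [0,0,0,0,0,0,0]
}}

```text
time: 23.35
tool_pos: [639.9, -6.1, 229.9]
tcp_rot: [179.9, 0.0, 88.6]
ft_force: [0.3, 0.2, -0.1]
finger_gap: 42.6
grip_force: 0.0
```

Run:
```python
from h import *
s=snap('wrist','w7'); b=snap('side','side7'); t=r.sense(); print(t['time'],t['tool_pos'],t['tcp_rot'],t['ft_force'])
V=s['pixels']
cv2.imwrite('pics/c7.png',np.hstack([V[100:400,120:520],cv2.resize(b['pixels'][185:285,250:383],(400,300))]))
```

```text
23.45 [639.02977841  -5.97302405 227.79096788] [-1.79885447e+02 -7.28063154e-03  8.85851349e+01] [1.30447005 0.43650709 0.29801352]
```

View pics/c7.png

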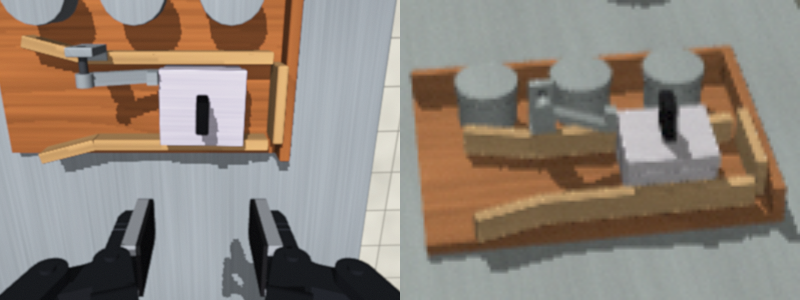

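The dabba stands upright in the lane, its back against the lowered catch's nose at about (278,177), and the gripper is clear. I'll hand in.

```bash
python3 -c "
from bench import r
print(r.hand_in())"
```

```text
the job is handed in; nothing more can be done
None
```

I slid the dabba in until the catch dropped behind it, tugged it back against the catch at about 6 N for over a second, released it upright against the catch, and handed the job in; no verdict was returned.

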